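# Register a parts pallet on the one below and snap it down

## Task

The grey bushing pallet was set down out of register on the aluminium pallet, with its four corner pins standing on the deck beside their sockets; the aluminium one lies loose in its roomy nest, so you will have to feel or see where it is. Nudge the grey pallet across until all four pins drop into the sockets, then press it down gently at each end until both spring catches snap over its end flanges and it lies flush. Do not force or tip the grey pallet, keep the bushings in their pockets, and leave the things around it alone.

Things in the scene. Friction and masses are not known exactly. Their poses are not given: they have to be found in the camera images.
- nest: Nest: dark steel plate 172 (its x) x 244 (its y) x 5 mm fixed on the bench, a steel corner angle 12 mm high at each corner. Origin: centre of its underside, z up. In it stands the lower pallet, whose pose is not reported: loose, 1.8 kg, anywhere within 8 mm of the nest's centre in x and in y, turned by up to 0.015 rad; the angles stop it 9 mm off centre.
- upper_pallet: Upper pallet: loose grey plastic board, 0.3 to 0.55 kg plus two 60 g bushings, too wide to grasp. Origin: centre of its underside, z up. Bottom 5 mm: a plate 124 (its x) x 184 (its y) mm; above that, up to 30 mm, 124 x 168 mm: each y end has a flange 8 mm wide, 5 mm thick. Starts 12 to 20 mm to +y and 6 to 12 mm to +x of the lower pallet, up to 0.07 rad turned; home, it lies square over it.
- deck (a point): A point on the nest plate's top at the nest's centre. The lower pallet stands on this: aluminium, 124 (x) x 184 (y) x 30 mm, flat deck, four round sockets 12.5 mm across and 24 mm deep at x = +-42, y = +-62 mm from its own centre, bushings sunk below the deck. Its upright faces can be felt above the corner angles. A catch (36 mm wide at the pivot) stands at the middle of each y end.
- pin (a point): Tip of one of the upper pallet's four round steel pins, which point down 20 mm from its underside; this one at its x = +42, y = +62 mm, the others mirrored. 10 mm thick with a flat foot and 1.5 mm rounded rim; 1.25 mm play all round in a socket. The pallet slides on its pins with a push of 1 to 5 N and stops dead when pins drop in; the lower one stays put below about 8 N.
- thumb_left (a point): Middle of the thin black thumb rest (40 x 14 mm) on top of the upper pallet at its +y end, 30 mm above its underside: press here for the left catch.
- thumb_right (a point): The same at the -y end of the upper pallet, for the right catch.
- catch_left (a joint): Spring catch at the +y end of the lower pallet, rad: 0 upright, grows as it is pushed outwards, springs back to 0. Its sloped nose (top 49 mm above the bench) gives way when the flange is pressed down on it with about 5 to 18 N and snaps over it. Upper pallet's underside above the bench: 55 mm on its pins, about 43 mm with pins in and flanges resting on the noses, 35 mm home.
- catch_right (a joint): The same at the -y end.
- bushing0: Bronze bushing 22 mm across, 21 mm high, loose in a round pocket of the upper pallet (pocket 23.5 mm across, 23 mm deep; floor 7 mm above the pallet's underside), its top 2 mm below the pallet's top. Origin: centre of its underside.
- bushing1: Bronze bushing 22 mm across, 21 mm high, loose in a round pocket of the upper pallet (pocket 23.5 mm across, 23 mm deep; floor 7 mm above the pallet's underside), its top 2 mm below the pallet's top. Origin: centre of its underside.
- step_shaft: Bystander: turned steel shaft 22 x 101 mm, lying on the bench. Origin at the middle of its underside.
- gauge_block: Bystander: steel gauge block 9 x 30 x 20 mm, lying on the bench. Origin: centre of its underside.
- inspect_stamp: Bystander: black hand stamp 24 mm across, 63 mm high, standing. Origin: centre of its underside.

How it is judged:
By the outcome, as a careful person would: the job done as asked, in the order asked, and still so for the second after the job is handed in, with the robot touching nothing.
It also fails if it takes over 67 s, if anything falls off the work surface, if the arm or the gripper's body presses on something with over 40 N, if the wrist force passes 120 N, or if a joint passes its speed limit or range.

## Robot

A 7-joint arm with a two-finger parallel gripper is mounted at the origin on a cart in front of the work surface, level with it; the furniture and walls round the work are solid. World frame = base frame: x ahead of the robot, y to its left, z up, the work surface at z = 0. Lengths are in mm, angles in rad, forces in N, time in s.
With the tool pointing down it reaches from about 400 to 900 mm from the base axis. Payload 5.6 kg.
Tool frame: the origin (TCP) lies midway between the tips of the shut fingers; the grasp point (between the pads) lies 19 mm behind it; x points along the fingers, y is the direction in which the jaws open and shut, and the axes are right-handed (so a half turn about x gives the same grasp; the last joint's range is limited). The gripper opens to 92 mm and grips with 3 to 60 N. Pads are 20 mm wide; open, the fingers measure 128 mm over their backs; the gripper's body (75 mm by 189 mm) begins 69 mm behind the grasp point.
Start: joints at [-1.334, 0.468, -0.012, 1.603, 0.006, 1.071, -0.056], TCP at [179.548, 624.717, 214.592] pointing down, gripper open.
Joint ranges: [-2.53, 2.53], [-0.31, 2.02], [-1.57, 1.55], [0.28, 2.44], [-1.29, 4.43], [0.15, 1.84], [-2.92, 2.92]. Speed limits (rad/s): [2.57, 2.57, 3.14, 3.14, 3.14, 3.14, 3.14].

## Interface

Orientations are given as a rotation vector (axis times angle).
In Python, from cell import robot, grip, kin, viewer gives the robot as it stands. Calls block until the motion is done:
- robot.movep(position, orientation): joint-space move of the TCP to a pose.
- robot.servo_line(position, feed=150, rotation=None): straight line of the TCP; rotation=None keeps the orientation; feed is the mean speed in mm/s.
- robot.goto_joints(angles): joint-space move.
- grip(opening, newtons=None): opening from 0.0 (shut) to 1.0 (fully open); newtons is the grip in N (None keeps the last); returns when the fingers have stopped.
- robot.hold(seconds).
- kin.ik(position, orientation): joint angles nearest the present ones, or None.
- robot.observe(): the state.
- viewer.read_camera(name): name is "scene" or "top" or "wrist"; returns the picture (384x512x3 uint8, red, green, blue); there is no depth.
- viewer.camera_info(name): a dict with "camera_matrix" (3x3 intrinsics, pixels), "R" (3x3) and "t" (3): a world point X has camera coordinates R X + t. Camera axes: x right, y down, z forward; pixel columns grow to the right and rows downward; lengths in mm; the calibration is good to about 2 mm. A picture is of the moment at which its call begins: read the wrist's pose just before it. camera_info takes no time and is no camera call; for the wrist camera it gives the pose at the moment of the call.
A pose or a line that the arm cannot do raises robot.IKError and nothing moves.
- robot.job_done(): hands the job in, once; it reports no verdict.
Trained networks look in the newest picture that a camera, given by its name, has taken for a name from the list of things; names that differ only in an ending like _2 or _b are one class to them, and where a whole thing is asked for, a point or a joint stands for the part that bears it (a point fixed in the world has none). Each returns a list of dicts, best first, with "confidence" (0 to 1); they miss things now and then, are a little off and sometimes report something else, mostly with a low value. They report only what shows in the picture. A call takes as long as a camera call.
- viewer.silhouettes(name, camera): "mask" (384x512 bool, what is visible of it).
- viewer.pinpoint(name, camera): "at" ([x, y, z] in mm, in the coordinates of the camera as it stood for that picture, good to about 4 mm: a listed point, or the origin of a listed thing).
The state is a dict: "t": time; "joints": joint angles; "joint_velocities": joint speeds; "joint_torque": joint torques, N m; "tcp_pos": TCP position; "tcp_rot": TCP orientation; "contact_force": force on the tool from outside, world axes, zero at the start; "wrist_torque": the same for the moment, N m; "grip_width": opening from 0.0 (shut) to 1.0 (fully open).
Only numpy, scipy, OpenCV 4.12 (cv2) and the standard library are available. Lean on these libraries where they do the work, as an engineer would, in place of code of your own. Each camera call takes 0.05 s, during which the arm holds its last target.

## Working session

There is one attempt and no reset: what is moved stays moved. The work goes in short steps, each a Python script; the robot and the scene stay as the last script left them, time stands still between calls to the robot, and variables do not carry over. Pictures are saved under pics/ and viewed, and the job is handed in when it is done.

```bash
ls -la; mkdir -p pics
cat > h.py <<'E'
import numpy as np, cv2
from cell import robot, grip, kin, viewer
def save(n,im): cv2.imwrite('pics/'+n+'.png',im[:,:,::-1])
def w(cam,p,ci=None):
    ci=ci or viewer.camera_info(cam); return np.array(ci['R']).T@(np.array(p)-np.array(ci['t']))
def px(cam,X,ci=None):
    ci=ci or viewer.camera_info(cam); c=np.array(ci['R'])@np.array(X)+np.array(ci['t']); u=np.array(ci['camera_matrix'])@c; return u[:2]/u[2]
def ray(cam,uv,z,ci=None):
    ci=ci or viewer.camera_info(cam); R=np.array(ci['R']);t=np.array(ci['t']);K=np.array(ci['camera_matrix'])
    d=R.T@np.linalg.solve(K,[uv[0],uv[1],1]); o=-R.T@t
    return o+d*(z-o[2])/d[2]
E
python3 - <<'E'
from h import *
np.set_printoptions(precision=1,suppress=True)
o=robot.observe();print(o)
for c in ['scene','top','wrist']:
    im=viewer.read_camera(c); save(c+'0',im)
    ci=viewer.camera_info(c); print(c,ci['camera_matrix'],-np.array(ci['R']).T@ci['t'])
for c in ['top','scene']:
    for n in ['nest','upper_pallet','deck','pin','thumb_left','thumb_right','catch_left','catch_right','bushing0','step_shaft','gauge_block','inspect_stamp']:
        try:
            for d in viewer.pinpoint(n,c)[:2]: print(c,n,w(c,d['at']),round(d['confidence'],2))
        except Exception as e: print(n,e)
print(robot.observe()['t'])
E
```

```text
total 12
drwxr-xr-x  3 agent agent 4096 Dec  7 13:51 .
drwxr-xr-x 23 root  root  4096 Dec  7 13:51 ..
drwxr-xr-x  2 agent agent 4096 Dec  7 13:51 pics
{'t': 0.0, 'joints': array([-1.3,  0.5, -0. ,  1.6,  0. ,  1.1, -0.1]), 'joint_velocities': array([-0.,  0., -0.,  0.,  0.,  0.,  0.]), 'joint_torque': array([  0. , -52.1,  -0. , -24.4,  -0.1,   0. ,   0. ]), 'tcp_pos': array([179.4, 624.1, 213.7]), 'tcp_rot': array([ 0.2,  1.6, -0.2]), 'contact_force': array([-0.1,  0.2, -0.3]), 'wrist_torque': array([-0. , -0.1, -0. ]), 'grip_width': 0.9987954848979518}
scene [[367.6   0.  258.6]
 [  0.  367.6 191.6]
 [  0.    0.    1. ]] [-128.6 -362.1  652.8]
top [[411.1   0.  254.3]
 [  0.  411.1 193.5]
 [  0.    0.    1. ]] [ 417.2    4.7 1165.2]
wrist [[293.4   0.  252.6]
 [  0.  293.4 194. ]
 [  0.    0.    1. ]] [104.9 645.9 383.4]
top pin [599.4  24.3  33.6] 0.57
top thumb_left [561.6  33.6  82.2] 0.81
top thumb_right [ 552.7 -114.3   86.9] 0.81
catch_left it knows: bushing, deck, gauge_block, inspect_stamp, nest, pin, step_shaft, thumb_left, thumb_right, upper_pallet
catch_right it knows: b
[... 162 characters left out ...]
10.1  58.6] 0.37
top gauge_block [ 619.  -314.7   -2.5] 0.41
top inspect_stamp [ 542.9 -354.7   -0. ] 0.69
scene nest [544.3 -54.4   0.2] 0.65
scene upper_pallet [558.8 -37.   59. ] 0.66
scene thumb_left [556.2  40.   84.8] 0.92
catch_left it knows: bushing, deck, gauge_block, inspect_stamp, nest, pin, step_shaft, thumb_left, thumb_right, upper_pallet
catch_right it knows: bushing, deck, gauge_block, inspect_stamp, nest, pin, step_shaft, thumb_left, thumb_right, upper_pallet
scene bushing0 [529.9  13.3  60.4] 0.58
scene bushing0 [582.   13.3  63.8] 0.38
scene step_shaft [477.8 331.1  -0.1] 0.62
scene gauge_block [ 614.4 -308.3   -2.9] 0.41
scene inspect_stamp [ 537.2 -353.    -6.1] 0.57
1.15
```

View pics/scene0.png

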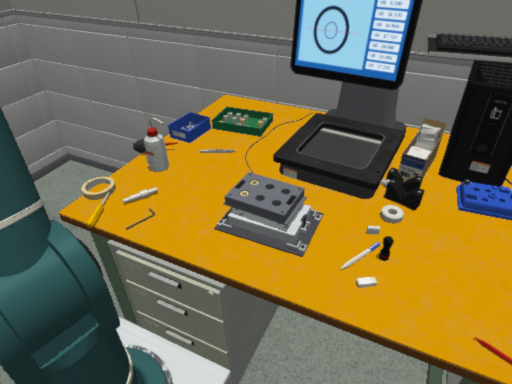

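View pics/top0.png

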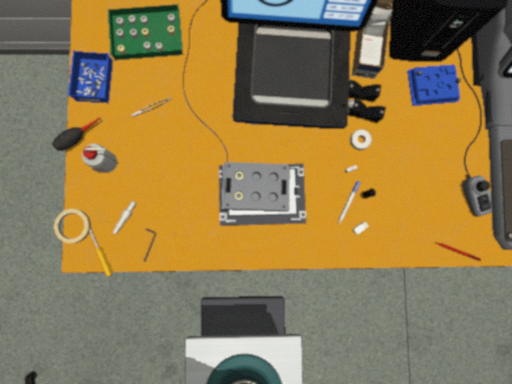

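The scene view shows the grey pallet at about (265,197) on the nest, displaced up-left. The top view has it at about (255,187), with the lower deck exposed below and right. Next I'll take a closer look with the wrist camera.

Run:
```python
from h import *
from scipy.spatial.transform import Rotation as Ro
np.set_printoptions(precision=3,suppress=True)
o=robot.observe()
R=Ro.from_rotvec(o['tcp_rot']).as_matrix();print(R)
ci=viewer.camera_info('wrist'); print(np.array(ci['R']))
print('cam in tool',R.T@(-np.array(ci['R']).T@ci['t']-o['tcp_pos']))
# tool x down, y along +-world y or x
for nm,y in [('y+',[0,1,0]),('y-',[0,-1,0]),('x+',[1,0,0]),('x-',[-1,0,0])]:
    x=np.array([0,0,-1.]);y=np.array(y,float);M=np.c_[x,y,np.cross(x,y)]
    rv=Ro.from_matrix(M).as_rotvec()
    for p in [[545,-45,300],[640,-45,60],[560,90,60],[560,60,86],[560,-150,86],[470,-50,22]]:
        print(nm,p,kin.ik(p,rv))
```

```text
[[ 0.     0.276  0.961]
 [-0.     0.961 -0.276]
 [-1.    -0.     0.   ]]
[[ 0.277  0.961  0.   ]
 [ 0.924 -0.266  0.273]
 [ 0.263 -0.076 -0.962]]
cam in tool [-169.595   -0.037  -77.57 ]
y+ [545, -45, 300] [-0.56   0.234  0.696  1.793 -0.162  1.173  1.756]
y+ [640, -45, 60] [-0.231  0.652  0.345  1.746 -0.292  0.795  1.825]
y+ [560, 90, 60] [-0.371  0.537  0.195  1.927 -0.156  0.692  1.488]
y+ [560, 60, 86] [-0.369  0.494  0.258  1.929 -0.181  0.74   1.564]
y+ [560, -150, 86] [-0.148  0.542  0.459  1.899 -0.332  0.776  2.064]
y+ [470, -50, 22] [-0.199  0.497  0.282  2.167 -0.275  0.511  1.862]
y- [545, -45, 300] [-0.777  0.287  0.984  1.803 -0.257  1.188 -1.285]
y- [640, -45, 60] [-0.491  0.745  0.73   1.764 -0.626  0.88  -1.049]
y- [560, 90, 60] [-0.693  0.604  0.623  1.948 -0.508  0.749 -1.343]
y- [560, 60, 86] [-0.695  0.571  0.693  1.95  -0.503  0.799 -1.29 ]
y- [560, -150, 86] [-0.505  0.723  0.989  1.92  -0.762  0.929 -0.707]
y- [470, -50, 22] [-0.555  0.595  0.734  2.188 -0.713  0.612 -0.869]
x+ [545, -45, 300] [-0.626  0.245  0.779  1.796 -0.186  1.176  0.21 ]
x+ [640, -45, 60] [-0.375  0.69   0.552  1.756 -0.47   0.83   0.398]
x+ [560, 90, 60] [-0.607  0.576  0.504  1.943 -0.408  0.724  0.14 ]
x+ [560, 60, 86] [-0.578  0.531  0.531  1.943 -0.378  0.767  0.17 ]
x+ [560, -150, 86] [-0.443  0.67   0.885  1.917 -0.672  0.882  0.789]
x+ [470, -50, 22] [-0.362  0.526  0.483  2.177 -0.471  0.54   0.476]
x- [545, -45, 300] [-0.987  0.472  1.37   1.811 -0.486  1.266 -2.625]
x- [640, -45, 60] [-0.773  1.133  1.332  1.78  -1.172  1.269 -2.249]
x- [560, 90, 60] [-0.112  0.541 -0.135  1.909  0.108  0.698  2.83 ]
x- [560, 60, 86] [ 0.709  1.013 -1.332  1.861  1.071  1.22   2.148]
x- [560, -150, 86] [-0.656  0.999  1.337  1.927 -1.078  1.191 -2.037]
x- [470, -50, 22] [-0.904  1.051  1.334  2.203 -1.25   1.095 -1.984]
```

View pics/wrist0.png

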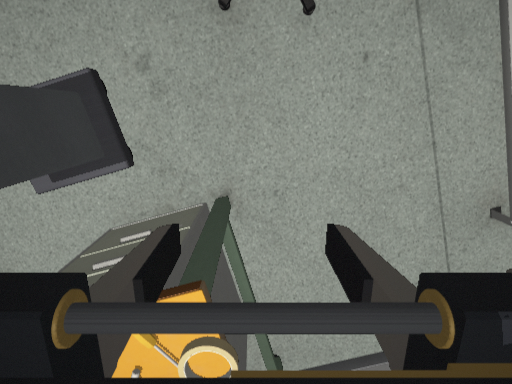

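```bash
cat >> h.py <<'E'
from scipy.spatial.transform import Rotation as Ro
def rot(yaw):  # jaw axis direction angle from world x (pi/2 => along +y)
    x=np.array([0,0,-1.]);y=np.array([np.cos(yaw),np.sin(yaw),0]);return Ro.from_matrix(np.c_[x,y,np.cross(x,y)]).as_rotvec()
YP=rot(np.pi/2); XP=rot(0)
E
python3 - <<'E'
from h import *
np.set_printoptions(precision=1,suppress=True)
robot.movep([585,-50,200],YP)
print(robot.observe()['t'],robot.observe()['tcp_pos'],robot.observe()['contact_force'])
ci=viewer.camera_info('wrist')
im=viewer.read_camera('wrist'); save('w1',im)
import pickle; pickle.dump(ci,open('ci1.pkl','wb'))
for n in ['nest','upper_pallet','pin','thumb_left','thumb_right','deck','bushing0']:
    for d in viewer.pinpoint(n,'wrist')[:2]: print(n,w('',d['at'],ci),round(d['confidence'],2))
print(robot.observe()['t'])
E
```

```text
3.925 [585.1 -49.  199.9] [ 0.3  0.9 -0.6]
upper_pallet [558.4 -40.2  55.8] 0.89
pin [604.8  24.4  31.5] 0.61
thumb_left [559.6  36.9  77.7] 0.7
thumb_right [ 551.1 -112.4   84.2] 0.83
bushing0 [585.9   4.9  64.3] 0.73
bushing0 [532.1   8.7  62.7] 0.55
4.325
```

View pics/w1.png

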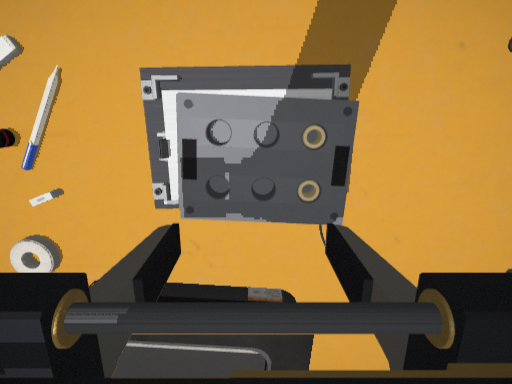

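The wrist view shows the whole grey pallet, with corners at about (178,93), (357,100), (344,223) and (178,217). The white deck is exposed at the left (165-178) and top (row 92). I'll zoom in to get the edges.

Run:
```python
from h import *
im=cv2.imread('pics/w1.png')[55:235,130:370]
cv2.imwrite('pics/w1z.png',cv2.resize(im,None,fx=3.3,fy=3.3,interpolation=cv2.INTER_CUBIC))
```

```text
(no output)
```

View pics/w1z.png

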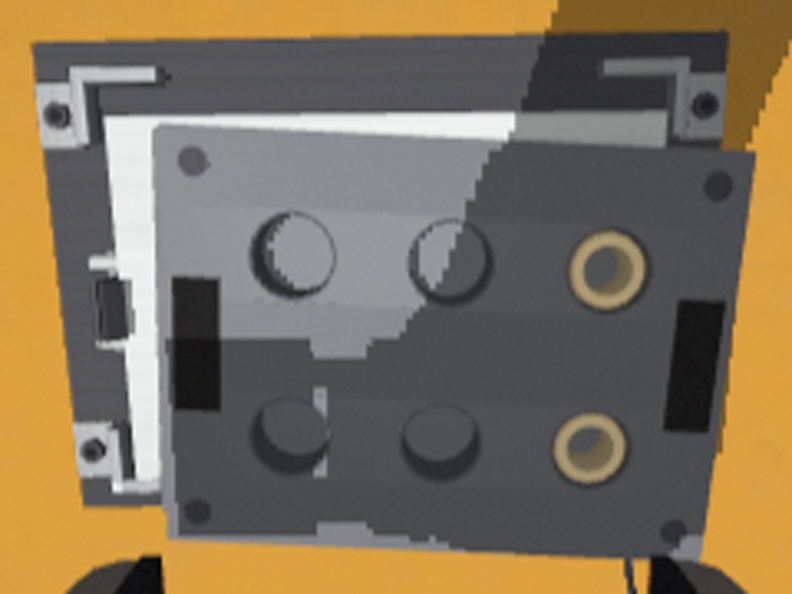

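Run:
```python
from h import *
import pickle; ci=pickle.load(open('ci1.pkl','rb'))
np.set_printoptions(precision=1,suppress=True)
def P(zx,zy,z): return ray('',((zx+.5)/3.3-.5+130,(zy+.5)/3.3-.5+55),z,ci)
for n,c,z in [('nest',[(33,43),(726,33),(85,505)],5),('low',[(105,115),(512,112),(667,111),(138,490),(115,215)],35),('up',[(154,126),(755,152),(702,557),(172,537),(300,131),(640,148),(240,538),(620,553)],85),
  ('thumb',[(172,277),(220,277),(172,411),(220,411),(677,300),(724,300),(665,430),(712,430)],85)]:
    for q in c: print(n,q,P(*q,z))
```

```text
nest (33, 43) [ 460.2 -178.9    5. ]
nest (726, 33) [456.7  62.4   5. ]
nest (85, 505) [ 629.9 -175.9    5. ]
low (105, 115) [ 485.9 -147.    35. ]
low (512, 112) [484.8 -14.3  35. ]
low (667, 111) [484.4  36.2  35. ]
low (138, 490) [ 614.1 -145.8   35. ]
low (115, 215) [ 517.5 -146.3   35. ]
up (154, 126) [ 492. -119.   85.]
up (755, 152) [498.7  48.9  85. ]
up (702, 557) [620.1  44.4  85. ]
up (172, 537) [ 613.6 -121.9   85. ]
up (300, 131) [493.3 -78.4  85. ]
up (640, 148) [497.7  16.6  85. ]
up (240, 538) [ 613.9 -100.6   85. ]
up (620, 553) [618.8  18.5  85. ]
thumb (172, 277) [ 533.4 -116.7   85. ]
thumb (220, 277) [ 533.4 -102.7   85. ]
thumb (172, 411) [ 573.2 -119.2   85. ]
thumb (220, 411) [ 573.2 -104.8   85. ]
thumb (677, 300) [539.9  30.3  85. ]
thumb (724, 300) [539.9  44.   85. ]
thumb (665, 430) [579.   29.7  85. ]
thumb (712, 430) [579.   43.9  85. ]
```

The lower pallet comes out at about (547,-54.5), yaw +0.008. The upper is at about (556,-37), yaw -0.04. Next I'll feel the lower pallet's -x face at two points.

```bash
cat >> h.py <<'E'
def F(n=3):
    a=[]
    for i in range(n): a.append(robot.observe()['contact_force']); robot.hold(0.01) if n>1 else None
    return np.mean(a,0)
def feel(d,dist,thr,step=1.0,feed=20,rv=None,log=None):
    """step along unit dir d until reaction against d exceeds thr"""
    d=np.array(d,float); o=robot.observe(); cmd=np.array(o['tcp_pos']) if log is None else np.array(log,float)
    b=F(4); n=0; tr=[]
    while n<dist:
        cmd=cmd+d*step; n+=step
        robot.servo_line(list(cmd),feed,rv)
        o=robot.observe(); f=-(o['contact_force']-b)@d; tr.append((round(float(np.dot(o['tcp_pos'],d)),2),round(float(f),2)))
        if f>thr: return True,cmd,o,tr
    return False,cmd,o,tr
E
python3 - <<'E'
from h import *
np.set_printoptions(precision=2,suppress=True)
grip(0.0,10)
robot.movep([455,-120,100],YP)
robot.servo_line([455,-120,24],150)
robot.hold(.2)
t0=robot.observe()['t']
c=np.array([455,-120,24.])
robot.servo_line([470,-120,24],60)
ok,cmd,o,tr=feel([1,0,0],14,1.5,step=0.5,feed=20,log=[470,-120,24])
print(ok,cmd,o['tcp_pos'],o['t']-t0,o['t'],tr)
E
```

```text
True [ 477.5 -120.    24. ] [ 476.45 -119.97   23.84] 4.183299999999999 11.45 [(470.26, -0.38), (470.99, -0.41), (471.56, 0.23), (472.06, -1.34), (472.54, -0.09), (473.03, -0.09), (473.53, -1.44), (474.02, -0.57), (474.55, -0.78), (475.04, -0.73), (475.54, -0.87), (476.05, -0.61), (476.36, 0.44), (476.42, 1.19), (476.45, 4.07)]
```

Run:
```python
from h import *
np.set_printoptions(precision=2,suppress=True)
robot.servo_line([469,-120,24],100)
robot.servo_line([469,10,24],200)
robot.servo_line([472.5,10,24],30); robot.hold(.15)
ok,cmd,o,tr=feel([1,0,0],10,1.8,step=0.5,feed=30,log=[472.5,10,24])
print(ok,cmd,o['tcp_pos'],o['t'],tr)
robot.servo_line([465,10,24],100)
```

```text
True [475.5  10.   24. ] [475.04  10.02  23.92] 14.45 [(473.0, 0.42), (473.53, 0.38), (474.05, 0.75), (474.54, 0.61), (474.96, -0.07), (475.04, 2.1)]
```

Run:
```python
from h import *
np.set_printoptions(precision=2,suppress=True)
print(ray('top',(290,125),30),ray('top',(290,125),0), ray('top',(255,180),85))
yaw=0.010; rv=rot(np.pi/2+yaw)
robot.servo_line([465,10,125],250)
robot.movep([642,-40,125],rv)
grip(1.0)
robot.servo_line([642,-40,60],150)
robot.servo_line([634,-40,60],60); robot.hold(.15)
o=robot.observe(); print(o['tcp_pos'],o['t'])
im=viewer.read_camera('wrist'); save('w2',im)
```

```text
[ 737.75 -138.     30.  ] [ 746.23 -141.77   -0.  ] [572.86 -34.53  85.  ]
[634.32 -39.88  60.55] 18.4167
```

View pics/w2.png

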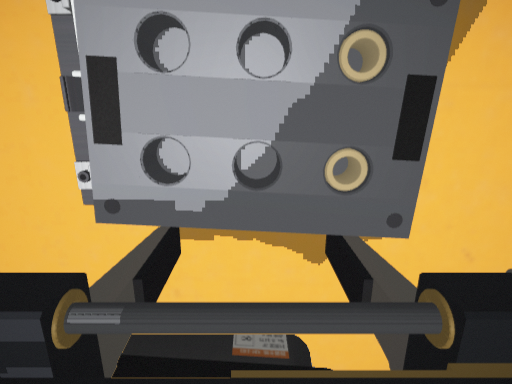

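The fork sits just behind the +x face (edge at rows 223-237), one finger on each half. Now I push in -x.

Run:
```python
from h import *
np.set_printoptions(precision=2,suppress=True)
c=np.array([634.,-40,60]); b=F(4); tr=[]
T=619.45
for k in range(30):
    cx=robot.observe()['tcp_pos'][0]
    if cx<T+0.15: break
    c[0]-= 1.0 if cx>T+1.2 else max(0.3,cx-T)
    robot.servo_line(list(c),25)
    o=robot.observe(); f=o['contact_force']-b; tr.append((round(o['tcp_pos'][0],2),round(f[0],1),round(f[2],1),round(o['wrist_torque'][2],2)))
    if f[0]>7.5: print('STOP');break
print(tr,o['t'],o['tcp_pos'])
im=viewer.read_camera('wrist'); save('w3',im)
```

```text
[(np.float64(632.94), np.float64(-0.6), np.float64(0.2), np.float64(-0.02)), (np.float64(631.99), np.float64(0.4), np.float64(-0.1), np.float64(-0.0)), (np.float64(631.55), np.float64(2.1), np.float64(-0.7), np.float64(-0.16)), (np.float64(630.46), np.float64(2.4), np.float64(-0.3), np.float64(-0.21)), (np.float64(629.18), np.float64(2.2), np.float64(-0.3), np.float64(-0.2)), (np.float64(628.02), np.float64(2.1), np.float64(-0.0), np.float64(-0.18)), (np.float64(627.0), np.float64(3.0), np.float64(0.3), np.float64(-0.22)), (np.float64(625.96), np.float64(4.2), np.float64(1.5), np.float64(-0.21)), (np.float64(624.94), np.float64(2.8), np.float64(0.1), np.float64(-0.18)), (np.float64(623.96), np.float64(3.8), np.float64(1.2), np.float64(-0.21)), (np.float64(622.95), np.float64(4.3), np.float64(1.1), np.float64(-0.19)), (np.float64(621.85), np.float64(3.4), np.float64(0.9), np.float64(-0.18)), (np.float64(620.95), np.float64(2.8), np.float64(0.2), np.float64(-0.22)), (np.float64(619.89), np.float64(3.7), np.float64(1.7), np.float64(-0.19)), (np.float64(619.54), np.float64(3.4), np.float64(1.0), np.float64(-0.27))] 22.25 [619.54 -39.95  60.  ]
```

View pics/w3.png

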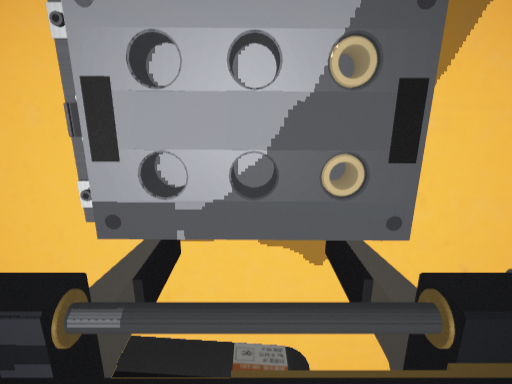

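Run:
```python
import cv2
for n in ['w2','w3']:
    im=cv2.imread(f'pics/{n}.png')[195:290,70:440]
    cv2.imwrite(f'pics/{n}z.png',cv2.resize(im,None,fx=2.1,fy=4,interpolation=cv2.INTER_CUBIC))
```

```text
(no output)
```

View pics/w3z.png

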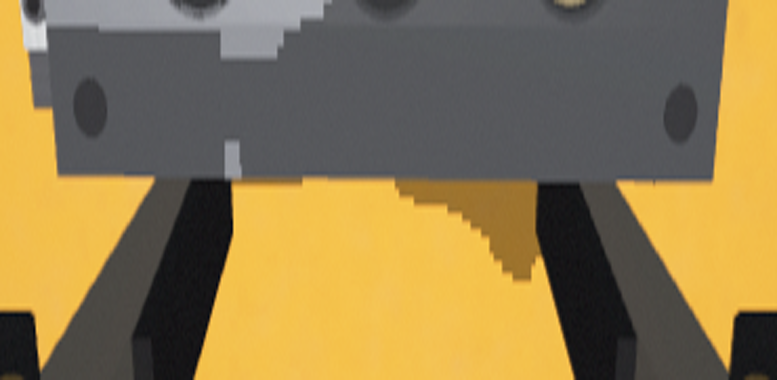

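The fork has squared the pallet: the edge slopes only about 0.005 in the picture. Next I push from the +y end with the fork turned.

Run:
```python
from h import *
np.set_printoptions(precision=2,suppress=True)
rv=rot(0.010)
robot.servo_line([634,-40,60],100)
robot.servo_line([634,-40,130],250)
robot.movep([546.4,82,130],rv)
grip(0.75)
robot.servo_line([546.4,82,49],200)
robot.servo_line([546.4,71,49],60); robot.hold(.15)
c=np.array([546.4,71,49]); b=F(4); tr=[]; s=''
for k in range(40):
    c[1]-=1.0; c[0]+=0.010
    robot.servo_line(list(c),25)
    o=robot.observe(); f=o['contact_force']-b; tr.append([o['tcp_pos'][1],f[1],f[0],f[2],o['wrist_torque'][2]])
    if f[1]>6.5: s='STOP';break
    if o['tcp_pos'][1]<45: break
print(s,np.array(tr),o['t'],o['tcp_pos'])
save('w4',viewer.read_camera('wrist'));save('s4',viewer.read_camera('scene'))
```

```text
STOP [[70.02 -0.72 -0.15  0.18 -0.07]
 [68.89 -0.47  0.94  0.56 -0.02]
 [67.92 -0.02  0.39 -0.47 -0.03]
 [66.91  0.8   0.07 -0.03  0.  ]
 [65.91  0.15 -0.15 -0.3  -0.02]
 [64.92  0.92 -0.89  0.02  0.02]
 [63.91 -0.33  1.12  0.24  0.01]
 [62.93 -1.44  0.47 -0.07  0.  ]
 [62.21  0.26  0.75  0.53 -0.02]
 [61.8   2.89  0.02 -0.05 -0.14]
 [60.51  4.3  -1.27  1.1  -0.06]
 [58.99  4.01 -0.27  0.31 -0.01]
 [57.76  3.41  0.45 -0.54 -0.06]
 [56.64  2.42  0.83 -0.12 -0.06]
 [55.73  2.62  1.08 -1.28 -0.03]
 [54.86  3.76  0.22 -0.82  0.02]
 [53.86  3.32  0.53 -1.06 -0.02]
 [52.5   2.77  0.31 -1.1  -0.01]
 [51.69  1.5   0.01 -2.08  0.06]
 [50.86  2.74 -0.77 -1.23  0.04]
 [48.75  0.14 -0.43  0.93 -0.04]
 [48.46 -0.39  0.83 -0.01 -0.02]
 [47.95 -0.21  1.33  1.05 -0.01]
 [47.28  1.48  0.66  0.15 -0.04]
 [46.31  1.29  1.11 -0.13  0.01]
 [45.65  3.78  0.88 -0.85  0.01]
 [45.1   5.69  0.13 -2.58 -0.09]
 [44.91  7.06  0.1  -1.7   0.01]] 32.9917 [546.38  44.91  48.7 ]
```

View pics/w4.png

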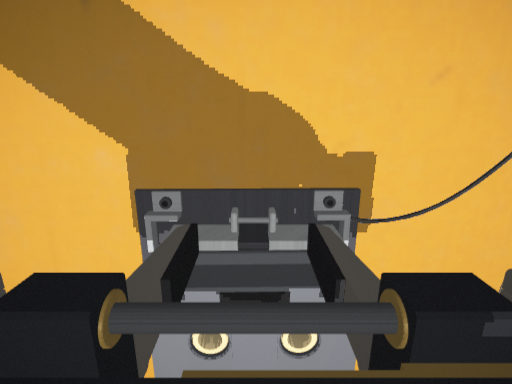

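The force fell to zero near y=49, then rose to a hard stop at 45, which suggests the pins dropped in. I'll back off and check the height.

Run:
```python
from h import *
np.set_printoptions(precision=2,suppress=True)
robot.servo_line([546.4,56,49],100)
robot.servo_line([546.4,56,150],250)
grip(0.0)
robot.movep([545,100,180],rot(0.01))
ci=viewer.camera_info('wrist'); im=viewer.read_camera('wrist'); save('w5',im)
import pickle; pickle.dump(ci,open('ci5.pkl','wb'))
for n in ['upper_pallet','thumb_left','thumb_right']:
    for d in viewer.pinpoint(n,'wrist')[:1]: print(n,w('',d['at'],ci),round(d['confidence'],2))
save('s5',viewer.read_camera('scene'))
for n in ['upper_pallet','thumb_left','thumb_right']:
    for d in viewer.pinpoint(n,'scene')[:1]: print(n,w('scene',d['at']),round(d['confidence'],2))
s=cv2.imread('pics/s5.png')[165:260,205:335]; cv2.imwrite('pics/s5z.png',cv2.resize(s,None,fx=6,fy=6,interpolation=cv2.INTER_CUBIC))
print(robot.observe()['t'])
```

```text
thumb_left [ 547.37 -129.64   74.25] 0.23
thumb_right [ 546.39 -131.09   73.2 ] 0.6
upper_pallet [546.05 -51.36  46.65] 0.59
thumb_left [543.65  23.41  70.71] 0.9
thumb_right [ 547.75 -123.82   72.34] 0.92
35.7083
```

View pics/w5.png

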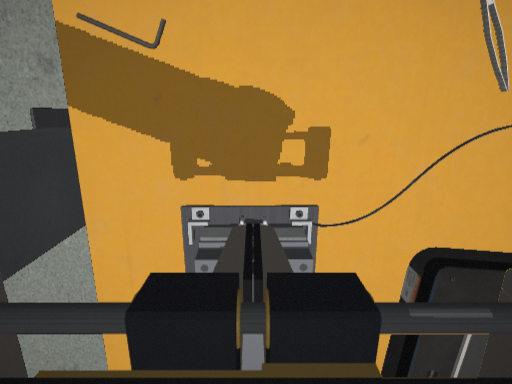

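View pics/s5z.png

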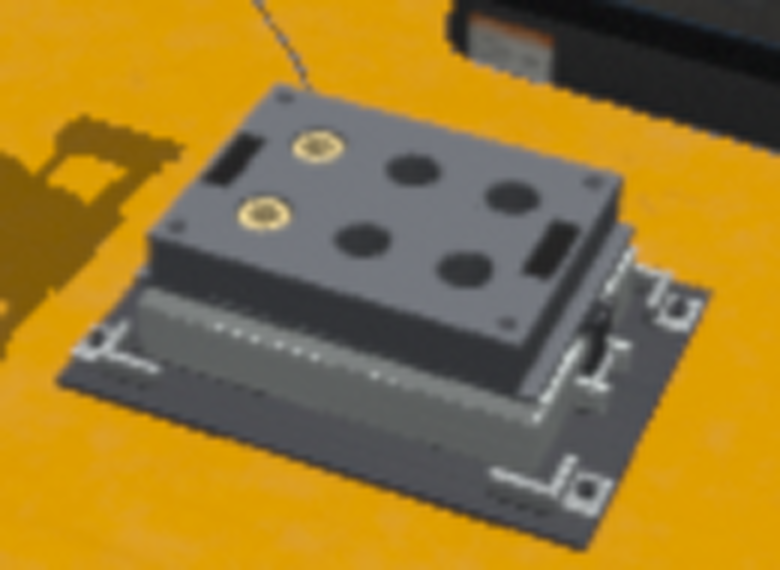

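All pins are in: both thumb rests are at z≈71-72, where 73 is expected with the flanges on the noses. In the scene crop the pallet lies level and square, with both bushings seated. Now I press the left end.

```bash
cat >> h.py <<'E'
def press(x,y,ztop,zmin,fmax,rv,step=1.0):
    robot.servo_line([x,y,ztop],120,rv); robot.hold(.15); b=F(4); tr=[];c=ztop
    while True:
        c-=step; robot.servo_line([x,y,c],25); o=robot.observe(); f=o['contact_force']-b
        tr.append([o['tcp_pos'][2],f[2],f[0],f[1]])
        if f[2]>fmax or o['tcp_pos'][2]<zmin: return np.array(tr)
E
python3 - <<'E'
from h import *
np.set_printoptions(precision=2,suppress=True)
rv=rot(0.010)
robot.movep([546.8,18.5,95],rv)
tr=press(546.8,18.5,77,63.5,28,rv); print(tr)
robot.servo_line([546.8,18.5,95],150)
print(robot.observe()['t'])
save('s6',viewer.read_camera('scene'))
s=cv2.imread('pics/s6.png')[165:260,205:335]; cv2.imwrite('pics/s6z.png',cv2.resize(s,None,fx=6,fy=6,interpolation=cv2.INTER_CUBIC))
E
```

```text
[[ 76.14  -0.47   0.74  -0.03]
 [ 75.13   2.07   0.39  -0.91]
 [ 74.33   4.51  -0.38   0.82]
 [ 73.5    5.15  -0.32   0.37]
 [ 72.89   9.96  -1.49   0.28]
 [ 70.85  -0.34  -0.01   0.83]
 [ 69.61  -0.     0.34  -0.15]
 [ 68.85   0.66   0.88  -0.32]
 [ 67.94  -0.2    0.41  -0.26]
 [ 66.94   0.27  -0.34   0.36]
 [ 66.47   6.12  -1.2   -0.35]
 [ 66.35  13.96  -4.14   1.57]
 [ 66.21  23.29  -6.56   2.05]
 [ 66.11  33.09 -10.43   2.81]]
40.6
```

View pics/s6z.png

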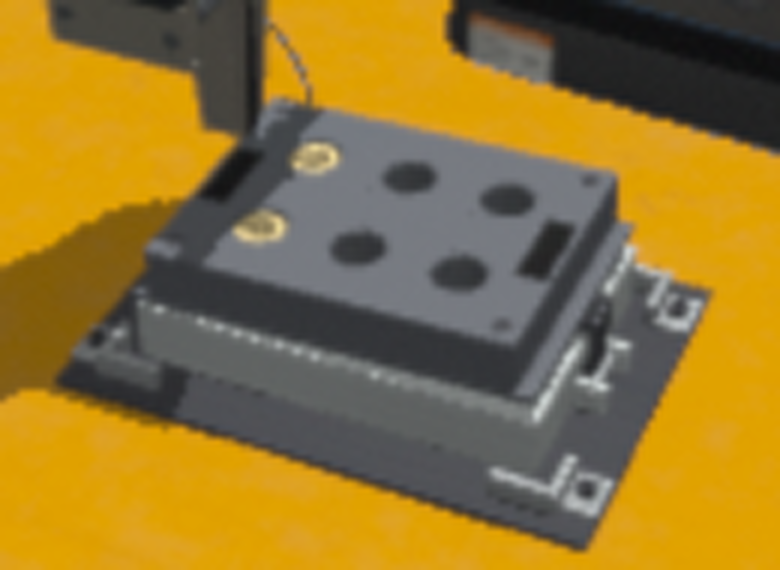

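The left catch snapped: the force peaked at about 10 N, dropped, then met solid seating at 66. The left end sits on the deck in the picture. Now the right end, with a lower force cap.

Run:
```python
from h import *
np.set_printoptions(precision=2,suppress=True)
rv=rot(0.010)
robot.movep([548.3,-130,95],rv)
tr=press(548.3,-130,78,63.0,22,rv); print(tr)
robot.servo_line([548.3,-130,100],150)
print(robot.observe()['t'])
robot.movep([548,20,230],rv)
ci=viewer.camera_info('wrist')
save('w7',viewer.read_camera('wrist'))
save('s7',viewer.read_camera('scene'))
for n in ['upper_pallet','thumb_left','thumb_right']:
    for d in viewer.pinpoint(n,'scene')[:1]: print(n,w('scene',d['at']),round(d['confidence'],2))
s=cv2.imread('pics/s7.png')[165:260,205:335]; cv2.imwrite('pics/s7z.png',cv2.resize(s,None,fx=6,fy=6,interpolation=cv2.INTER_CUBIC))
print(robot.observe()['t'])
```

```text
[[77.17  0.91  0.08 -0.84]
 [75.97 -0.85  0.77 -0.09]
 [74.9  -0.26  0.06 -0.45]
 [73.94  0.99  0.32 -1.36]
 [72.93  0.31 -0.05 -0.85]
 [72.47  5.67 -1.14  0.55]
 [71.95  9.42 -1.87  0.99]
 [69.96  0.4   0.31 -0.54]
 [68.75  0.29  0.08 -0.53]
 [67.94  0.74  0.06  0.18]
 [66.88  0.92 -0.74  0.29]
 [65.88  0.17  0.85 -0.29]
 [65.45  4.92 -1.26  0.41]
 [65.4  14.35 -3.5   1.56]
 [65.36 24.42 -7.17  1.91]]
45.9167
upper_pallet [552.4  -54.87  37.42] 0.97
thumb_left [544.13  22.34  63.47] 0.84
thumb_right [ 547.12 -122.98   65.26] 0.9
46.975
```

View pics/s7z.png

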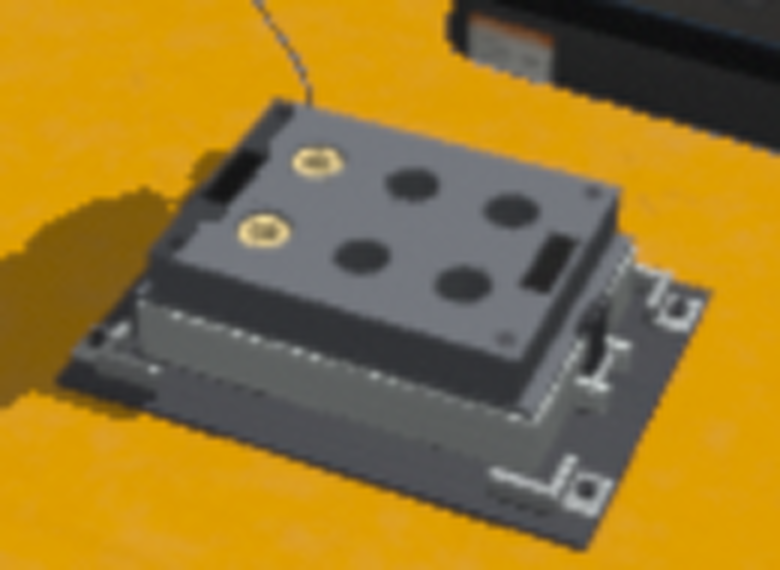

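View pics/w7.png

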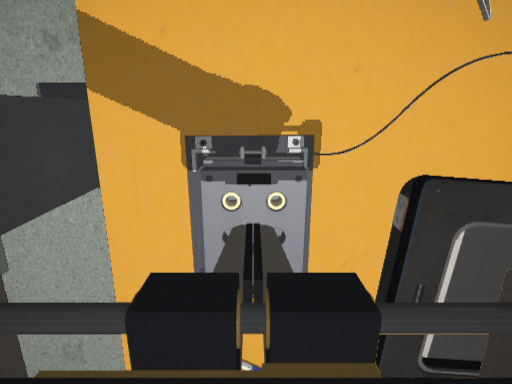

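Both ends look flush. I have time to re-press the left end gently, to check that it is fully seated now that the pallet is level.

Run:
```python
from h import *
np.set_printoptions(precision=2,suppress=True)
rv=rot(0.010)
robot.movep([546.8,18.5,90],rv)
tr=press(546.8,18.5,70,62.0,16,rv); print(tr)
robot.servo_line([546.8,18.5,100],150)
robot.movep([547,90,200],rv)
save('w8',viewer.read_camera('wrist'))
im=cv2.imread('pics/w8.png')[170:300,150:360]; cv2.imwrite('pics/w8z.png',cv2.resize(im,None,fx=3.5,fy=3.5,interpolation=cv2.INTER_CUBIC))
print(robot.observe()['t'],robot.observe()['contact_force'])
```

```text
[[69.14 -0.87 -0.11 -0.11]
 [67.93 -0.83  0.41 -0.46]
 [66.92 -0.4   0.46  1.05]
 [65.93 -0.34  0.35  1.  ]
 [65.46  5.1  -1.08  0.95]
 [65.39 15.3  -4.17  0.87]
 [65.36 24.57 -6.93  0.83]]
50.85 [-0.6   0.07  0.61]
```

View pics/w8z.png

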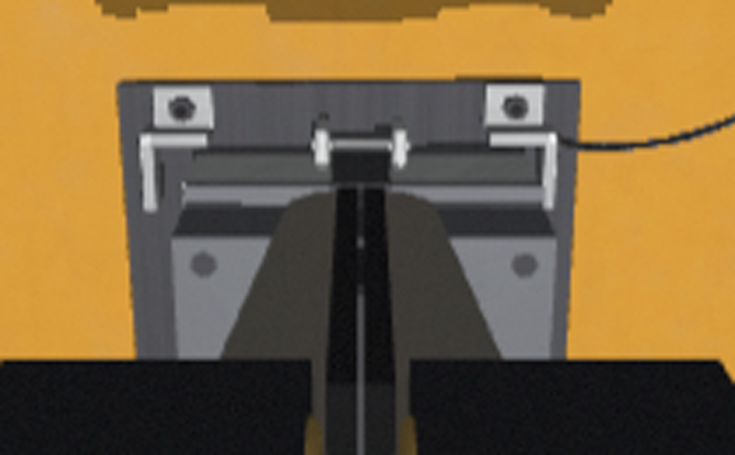

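Both ends now stop at the same height (65.4), and the left catch stands upright over the flange at about (360,160). I'm handing the job in.

Run:
```python
from h import *
robot.job_done(); print(robot.observe()['t'])
```

```text
the job is handed in; nothing more can be done
the job is handed in; nothing more can be done
```

The grey pallet is seated flush on the lower one, and both catches appear to have snapped. I handed the job in just after 50.9 s, with the arm clear of everything.

**What I did**
- I felt the lower pallet's -x face at two points, which gave a centre x of about 547.6 mm and a turn of +0.010 rad.
- I used the two open fingers as a fork to push the grey pallet in -x and square it up, then to push it in -y.
- The pins dropped in near y≈49: the push force vanished, then rose to a hard stop. Pushing forces stayed at or below about 7 N.
- I pressed the left thumb rest, then the right. Each catch gave way at about 10 N, and I carried on until the pallet was solid.

**Last checks**
- Both ends stop at the same height, 65.4 mm, against 65 mm nominal.
- The left catch stands upright over the flange in the last wrist picture. For the right catch I relied on the force drop and the scene picture.
- Both bushings were in their pockets in the last pictures that show them, and nothing around the pallet was touched.

**What disagreed or was higher than intended**
- The first left press peaked at about 33 N on seating, above my 28 N cap. The later presses reached about 24.5 N.
- The left end stopped about 0.7 mm high on its first press. That fits the right end still being up at that moment, and it was gone on the re-press.
- The y position measured by touch was 2 to 3 mm off the camera estimate. Either the camera calibration is off by that much, or the lower pallet shifted slightly within its nest.

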